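# Prop the slumped chopping board steeply against the tiles and block its foot

## Task

The wet chopping board has slid down the tiled splash wall and lies back much too far. Without lifting it off the counter, push its foot in until it stands steeply against the tiles, leaning back about 15 degrees from upright and square to the wall, and gently set the cast-iron grill press down flat on the counter, snug against the middle of the board's foot, so that the foot cannot slide out. Leave the bowl, the oil bottle and the knife where they are.

Things in the scene. Friction and masses are not known exactly. Their poses are not given: they have to be found in the camera images.
- splash: Low wall faced with white tiles, fixed on the counter: 480 mm long, 220 mm high (plus a 6 mm metal cap), 70 mm thick. Origin: counter level, middle of the tiled face that the board leans on. x runs along the face, y points straight out of the face over the free counter, z up; the wall's body lies at negative y.
- board_mid (a point): Centre of the loose beech chopping board: 200 mm long (foot to head), 160 wide, 24 thick, about 0.5 kg, hand slot near the head. It starts leaning back 40 degrees from upright, held by friction, head on the tiles; pushing its foot along the counter to the wall makes its head climb. z runs up the board (its angle to vertical is the lean), x along its width and the wall, y out of its room-side face.
- board_foot (a point): Middle of the board's lower edge on the side away from the tiles, where pushers meet it. The board stands on its other lower edge (24 mm along the board's -y), so this one is off the counter: about 15 mm at 40 degrees, 6 mm at 15 degrees. Same axes as board_mid.
- board_head (a point): Middle of the board's upper edge on the side that touches the tiles (200 mm up the board, at its back face). Same axes as board_mid.
- press_grip (a point): Middle of the handle of the loose grill press: round black cast-iron plate, 120 mm across, 12 to 14 mm thick, about 0.85 kg. The handle, a level dark wooden bar 24 mm thick and 92 mm long, runs along x on two 10 mm posts 34 mm either side of its middle. This point is right over the plate's centre, 58 mm above its underside; 32 mm free between handle and plate. z up.
- bowl: White bowl, 124 mm across, 55 mm high, loose. Origin at the centre of its underside. It and the press may stand in either of two places. Leave alone.
- oil: Amber oil bottle, 68 mm across, 235 mm high, loose, by the far end of the splash wall. Origin at the centre of its underside. Leave alone.
- knife: Kitchen knife with an orange handle, 270 mm long, lying flat along its x. Origin near its middle, at its underside. Leave alone.
Things that resemble listed ones, but are neither listed nor needed, are in the scene too. What is shaped like the part that bears press_grip but purple or yellow is not meant.

How it is judged:
At the end, for the whole second after the job is handed in: At rest: the board on its foot, its head within 12 mm of the tiles, leaning back 8 to 23 degrees, square to the wall within 7 degrees; the press flat on the counter against the middle of the foot (its 60 mm radius plate centred within 68 mm of the middle of the foot edge) (angle between board_mid's own z axis and vertical between 0.14 and 0.4 rad and y of board_head in the frame of splash below 0.012 m and z of board_head in the frame of splash above 0.175 m and x of board_head in the frame of splash between -0.2 and 0.2 m and angle between the x axis of board_mid and the x axis of splash, either way round below 0.12 rad and horizontal distance between press_grip and board_foot below 0.068 m and angle between press_grip's own z axis and vertical below 0.06 rad and height (world z) of press_grip between 0.053 and 0.063 m and linear speed of each of board, press below 0.01 m/s); the robot touches nothing.
It fails at once if the board is knocked flat on the counter (angle between board_mid's own z axis and vertical above 1.15 rad).
It fails at once if the bowl, oil bottle or knife is moved by more than 25 mm or knocked over (distance of any of bowl, oil, knife from where it was at the start of the episode above 0.025 m or angle between any of bowl, oil's own z axis and vertical above 0.35 rad).
It fails at once if the press is turned over or dropped on its edge (angle between press_grip's own z axis and vertical above 0.9 rad).
It fails at once if the board is lifted off the counter (height (world z) of board_foot above 0.045 m).
It fails at once if the press is dropped or slammed onto the counter (height (world z) of press_grip below 0.075 m and linear speed of press above 0.6 m/s).
It also fails if it takes over 66 s, if anything falls off the work surface, if the arm or the gripper's body presses on something with over 40 N, if the wrist force passes 120 N, or if a joint passes its speed limit or range.

## Robot

A 7-joint arm with a two-finger parallel gripper is mounted at the origin on the work surface. World frame = base frame: x ahead of the robot, y to its left, z up, the work surface at z = 0. Lengths are in m, angles in rad, forces in N, time in s.
With the tool pointing down it reaches from about 0.4 to 0.85 m from the base axis. Payload 10.4 kg.
Tool frame: the origin (TCP) lies between the finger pads; the fingertips stand 19 mm ahead of it and the grasp point (between the pads) is the TCP; x points along the fingers, y is the direction in which the jaws open and shut, and the axes are right-handed (so a half turn about x gives the same grasp; the last joint's range is limited). The gripper opens to 87 mm and grips with 3 to 60 N. Pads are 19 mm wide; open, the fingers measure 117 mm over their backs; the gripper's body (75 mm by 190 mm) begins 51 mm behind the grasp point.
Start: joints at [-1.193, 0.332, -0.065, 1.46, 0.022, 1.35, -0.088], TCP at [0.244, 0.575, 0.242] pointing down, gripper open.
Joint ranges: [-2.6, 2.6], [-0.5, 2.12], [-1.47, 1.34], [0.16, 2.42], [-1.27, 4.41], [0.06, 2.06], [-2.6, 2.6]. Speed limits (rad/s): [2.22, 2.22, 2.79, 2.79, 3.14, 3.14, 3.14].

## Interface

Orientations are given as a unit quaternion [x, y, z, w].
In Python, from bench import r gives the robot as it stands.
- The arm moves only by the tool drive_tool, never from a script. Its argument "motion" is a list of rows, each a list of 4 numbers: the shift along the tool's x, y, z in cm, then the turn about the tool's x in units of 5 degrees (1.0 is 5 degrees). In form: [[tx, ty, tz, twist], ...]. A call has 1 to 20 rows; each row is the pose to reach, as a shift and turn from the pose commanded when the call began, along the tool's axes at that moment; what a row does not reach only later rows make up. A row lasts 1/12 s, in which the tool goes at most 41.7 mm and 7.16 degrees, less where a joint would pass 70% of its speed; a pose out of reach is approached as far as the arm can. A call with a gripper value outside its range is refused whole. "grip" is the closure in counts, from 0 (fully open) to 255 (shut), set as the call begins (left out, the last holds). The fingers move at their own pace and stop on an object; "force" is the grip in N (left out, the last holds). Time passes only in rows, so rows that repeat a pose let the fingers close. It gives the time, the measured TCP pose, the force and the opening at its end, in the units of the state.
- r.read_state(): the state, without advancing time (a new reading comes with each control period).
- r.camera(name): name is "scene" or "side" or "wrist"; returns the picture (420x560x3 uint8, red, green, blue); there is no depth.
- r.calibration(name): a dict with "fx", "fy", "cx", "cy" (pixels), "xyz" and "orientation" of the camera in the world. Camera axes: x right, y up, looking along -z (the intrinsics and any distortion apply to the point x, -y, -z); pixel columns grow to the right and rows downward; lengths in m; the calibration is good to about 2 mm. A picture is of the moment at which its call begins: read the wrist's pose just before it. calibration takes no time and is no camera call; for the wrist camera it gives the pose at the moment of the call.
- r.close_job(): hands the job in, once; it reports no verdict.
The state is a dict: "time": time; "joint_positions": joint angles; "joint_vel": joint speeds; "joint_torque": joint torques, N m; "ee_pos": TCP position; "eef_rot": TCP orientation; "ft_force": force on the tool from outside, world axes, zero at the start; "torque": the same for the moment, N m; "width": finger opening in m.
Only numpy, scipy, OpenCV 4.12 (cv2) and the standard library are available. Lean on these libraries where they do the work, as an engineer would, in place of code of your own. Each camera call takes 0.05 s, during which the arm holds its last target.

## Working session

There is one attempt and no reset: what is moved stays moved. The work goes in short steps, Python scripts to look and compute and a tool call to move; the robot and the scene stay as the last step left them, time stands still between calls to the robot, and variables do not carry over. Pictures are saved under pics/ and viewed, and the job is handed in when it is done.

Besides the shell and the picture viewer there is one more tool, called after "Call:" as name(argument=value, ...) on one line, values as JSON. drive_tool: Moves the arm, as the interface text tells. Its arguments: {"type":"object","properties":{"motion":{"type":"array","items":{"type":"array","items":{"type":"number"}}},"grip":{"type":"number"},"force":{"type":"number"}},"required":["motion"]}

```bash
mkdir -p pics; ls; python3 - <<'E'
from bench import r
import cv2
s=r.read_state()
for k in s: print(k,s[k])
for n in ["scene","side","wrist"]:
    print(n,r.calibration(n))
    cv2.imwrite(f"pics/{n}0.png",r.camera(n)[:,:,::-1])
E
```

```text
pics
time 0.0
joint_positions [-1.19260043  0.332836   -0.06470311  1.4609536   0.02161405  1.34991262
 -0.08849384]
joint_vel [ 7.95245957e-05  2.52516120e-04 -2.20904522e-03  8.23368234e-04
  5.08230990e-04  8.38157617e-04 -1.24122072e-03]
joint_torque [-1.01840549e-03 -6.23243093e+01  2.42948957e-02 -3.89906931e+01
 -6.13171631e-02  3.97078204e-02  1.19198398e-04]
ee_pos [0.24370773 0.57512532 0.24077048]
eef_rot [ 0.14024997  0.69302946 -0.1412392   0.69288643]
ft_force [-0.86869567  0.00833637 -0.05001113]
torque [ 0.00179332 -0.0841174  -0.0108085 ]
width 0.08727874525635342
scene {'fx': 455.61606990544016, 'fy': 455.61606990544016, 'cx': 285.91738057863205, 'cy': 219.4570064958432, 'xyz': array([1.23343691, 0.0643286 , 0.98717971]), 'orientation': array([0.1875549 , 0.23205969, 0.72724485, 0.61813137])}
side {'fx': 491.3103410605207, 'fy': 491.3103410605207, 'cx': 279.03401947415347, 'cy': 207.88348189942155, 'xyz': array([ 0.16149873, -0.76201455,  0.98936018]), 'orientation': array([ 0.37133281, -0.10559905, -0.27584443,  0.88026736])}
wrist {'fx': 298.6596514525182, 'fy': 298.6596514525182, 'cx': 276.2495238713491, 'cy': 213.22780168757527, 'xyz': array([0.18402394, 0.60004673, 0.38377914]), 'orientation': array([-0.10130004, -0.06550791,  0.54849048,  0.82740873])}
```

View pics/scene0.png

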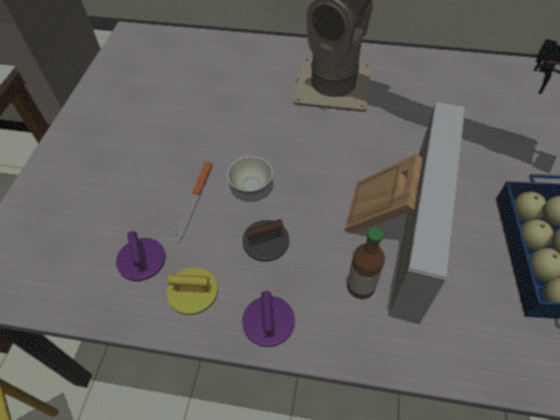

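View pics/side0.png

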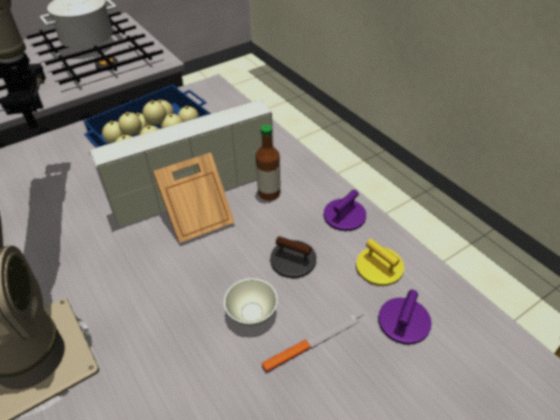

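View pics/wrist0.png

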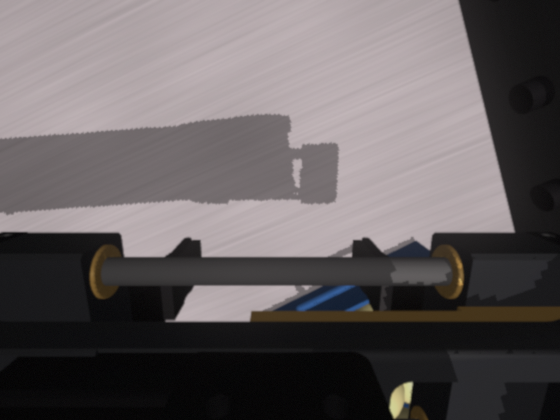

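```bash
cat > h.py <<'E'
import numpy as np, cv2
from scipy.spatial.transform import Rotation as R
from bench import r
def cal(n):
    c=r.calibration(n); return c
def ray(c,uv):
    u,v=uv
    d=np.array([(u-c['cx'])/c['fx'],-(v-c['cy'])/c['fy'],-1.0])
    d=R.from_quat(c['orientation']).apply(d); return np.array(c['xyz']),d/np.linalg.norm(d)
def plane(c,uv,z):
    o,d=ray(c,uv); return o+d*(z-o[2])/d[2]
def proj(c,p):
    q=R.from_quat(c['orientation']).inv().apply(np.array(p)-c['xyz'])
    return np.array([c['cx']+c['fx']*q[...,0]/-q[...,2], c['cy']-c['fy']*q[...,1]/-q[...,2]]).T
def tri(c1,uv1,c2,uv2):
    o1,d1=ray(c1,uv1);o2,d2=ray(c2,uv2)
    A=np.stack([d1,-d2],1);t=np.linalg.lstsq(A,o2-o1,rcond=None)[0]
    a=o1+t[0]*d1;b=o2+t[1]*d2
    return (a+b)/2,np.linalg.norm(a-b)
E
python3 - <<'E'
from h import *
s=r.read_state();print(R.from_quat(s['eef_rot']).as_matrix().round(3))
a=cv2.imread('pics/scene0.png');b=cv2.imread('pics/side0.png')
cv2.imwrite('pics/sc_z.png',cv2.resize(a[90:330,325:485],None,fx=3.3,fy=2.5*1,interpolation=cv2.INTER_CUBIC) if 0 else cv2.resize(a[95:325,330:480],None,fx=2.6,fy=2.6,interpolation=cv2.INTER_CUBIC))
cv2.imwrite('pics/sc_p.png',cv2.resize(a[140:280,200:320],None,fx=4,fy=4,interpolation=cv2.INTER_CUBIC))
cv2.imwrite('pics/si_z.png',cv2.resize(b[95:255,85:305],None,fx=3.6,fy=3.6,interpolation=cv2.INTER_CUBIC))
cv2.imwrite('pics/si_p.png',cv2.resize(b[220:340,210:330],None,fx=4,fy=4,interpolation=cv2.INTER_CUBIC))
E
```

```text
[[-0.     0.39   0.921]
 [-0.001  0.921 -0.39 ]
 [-1.    -0.001  0.   ]]
```

View pics/sc_z.png

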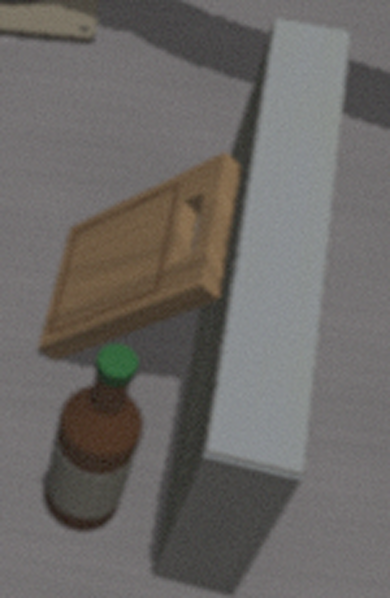

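View pics/si_z.png

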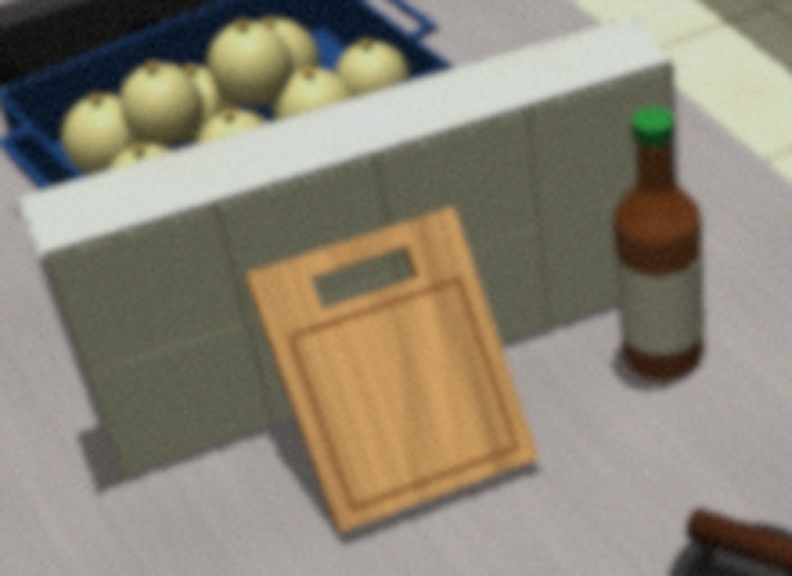

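View pics/sc_p.png

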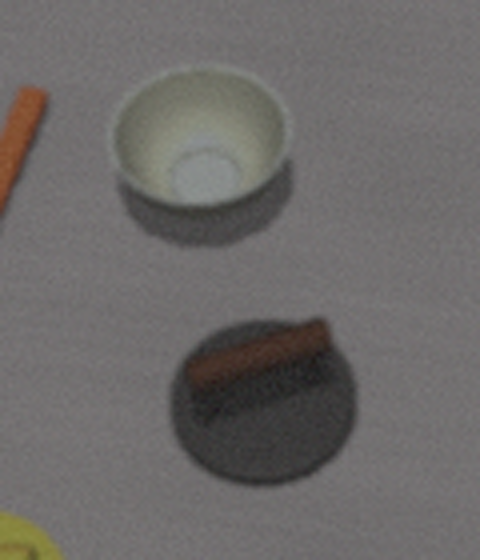

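View pics/si_p.png

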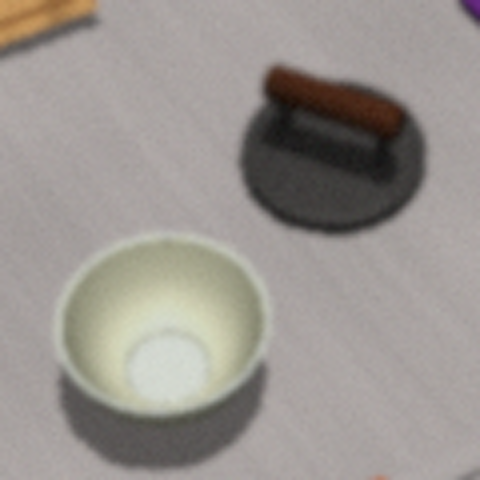

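```bash
python3 - <<'E'
from h import *
cs,ci=cal('scene'),cal('side')
S=lambda x,y:(330+x/2.6,95+y/2.6)
I=lambda x,y:(85+x/3.6,95+y/3.6)
for n,a,b in [('foot1',S(72,228),I(343,530)),('foot2',S(41,338),I(537,460)),('head1',S(225,157),I(249,271)),('head2',S(213,283),I(457,208)),('cap1',S(275,20),I(45,252)),('cap2',S(208,457),I(670,65)),('oilcap',S(118,362),I(653,122)),
 ('handA',(200+195/4,140+372/4),(210+275/4,220+78/4)),('handB',(200+322/4,140+333/4),(210+393/4,220+120/4))]:
    p,e=tri(cs,a,ci,b);print(n,p.round(4),round(e,4))
print('wall base',plane(ci,I(125,478),0),plane(cs,S(155,572),0))
# oil base, bowl rim, plate ellipses
def ell(img,c,mask,name,z):
    cn,_=cv2.findContours(mask,cv2.RETR_EXTERNAL,cv2.CHAIN_APPROX_NONE)
    k=max(cn,key=cv2.contourArea);P=np.array([plane(c,q[0],z) for q in k])
    print(name,cv2.contourArea(k),cv2.minEnclosingCircle(P[:,:2].astype(np.float32)))
for n,c in(('scene',cs),('side',ci)):
    im=cv2.imread(f'pics/{n}0.png');hsv=cv2.cvtColor(im,cv2.COLOR_BGR2HSV)
    m=np.zeros(im.shape[:2],np.uint8)
    x0,y0,x1,y1=(235,215,300,268) if n=='scene' else (262,230,325,282)
    m[y0:y1,x0:x1]=(im.max(2)[y0:y1,x0:x1]<82)*255
    if n=='scene': m[y0:y1,x0:x1]=(cv2.GaussianBlur(im,(5,5),0).max(2)[y0:y1,x0:x1]<88)*255
    cv2.imwrite(f'pics/m_{n}.png',m[y0-5:y1+5,x0-5:x1+5])
    ell(im,c,m,n+' press',0.012)
E
```

```text
foot1 [0.4179 0.1131 0.0118] 0.0015
foot2 [0.5686 0.0912 0.0162] 0.0078
head1 [0.4347 0.2414 0.1633] 0.0038
head2 [0.5917 0.2264 0.1639] 0.0103
cap1 [0.3087 0.2734 0.2218] 0.0003
cap2 [0.7876 0.2187 0.215 ] 0.0011
oilcap [0.7248 0.1471 0.2292] 0.0001
handA [ 0.6303 -0.109   0.0684] 0.078
handB [ 0.6403 -0.097   0.0554] 0.0787
wall base [ 3.07048529e-01  2.69148556e-01 -1.11022302e-16] [0.78709923 0.21654686 0.        ]
scene press 1535.5 ((0.634856104850769, -0.09890440106391907), 0.06716044247150421)
side press 1314.0 ((0.6288180947303772, -0.09553585201501846), 0.07057948410511017)
```

```bash
cat >> h.py <<'E'
W0=np.array([.3078,.2720]);W1=np.array([.7874,.2180])
wx=(W1-W0)/np.linalg.norm(W1-W0); wn=np.array([wx[1],-wx[0]]); WM=(W0+W1)/2
def wl(p): d=np.array(p)[:2]-WM; return np.array([d@wx,d@wn])
def ww(a,b): return WM+a*wx+b*wn
def go(x,y,z,yaw=None):
    s=r.read_state();M=R.from_quat(s['eef_rot']).as_matrix()
    t=M.T@(np.array([x,y,z])-s['ee_pos'])*100
    cur=np.degrees(np.arctan2(M[1,1],M[0,1]))
    tw=0 if yaw is None else -(yaw-cur)/5
    print('move',t.round(2),'twist',round(tw,2),'curyaw',round(cur,1))
E
python3 - <<'E'
from h import *
cs,ci=cal('scene'),cal('side')
print(np.degrees(np.arctan2(wx[1],wx[0])),wn)
for p in [(.4179,.1131),(.5686,.0912),(.4347,.2414),(.5917,.2264),(.7248,.1471)]: print(wl(p).round(4))
a,e=tri(cs,(200+195/4,140+372/4),ci,(210+393/4,220+120/4));b,f=tri(cs,(200+322/4,140+333/4),ci,(210+275/4,220+78/4))
print(a,e,b,f,(a+b)/2,np.degrees(np.arctan2(*(b-a)[1::-1])),np.linalg.norm(b-a))
p=ww(wl((.4933,.102))[0],.205);print(p)
go(p[0],p[1],.36,-6.4)
E
```

```text
-6.424095445059832 [-0.11188685 -0.99372095]
[-0.1141  0.1456]
[0.0381 0.1505]
[-0.1118  0.0162]
[0.0459 0.0135]
[0.187  0.0775]
[ 0.65476523 -0.13754921  0.05882395] 0.0003883196889338545 [ 0.61459939 -0.06633251  0.05881856] 2.2435002067020862e-05 [ 0.63468231 -0.10194086  0.05882125] 119.42276671516252 0.0817625378861002
[0.48694232 0.04553434]
move [-11.86 -39.3   43.06] twist 14.69 curyaw 67.0
```

Call:
drive_tool(motion=[[-4,0,0,0],[-8,0,0,0],[-12,0,0,0],[-12,-3,3,1],[-12,-6,6.5,2.4],[-12,-9,10,3.8],[-12,-12,13,5.2],[-12,-15,16.5,6.6],[-12,-18,20,8],[-12,-21,23,9.4],[-12,-24,26.5,10.8],[-12,-27,30,12.2],[-12,-30,33,13.6],[-12,-33,36.5,14.7],[-12,-36,40,14.7],[-12,-39.3,43,14.7],[-12,-39.3,43,14.7],[-12,-39.3,43,14.7],[-12,-39.3,43,14.7]])

```text
time: 1.73
ee_pos: [0.4868, 0.0434, 0.3614]
eef_rot: [-0.528, -0.47, 0.529, -0.47]
ft_force: [-0.4, 2.0, -0.3]
width: 0.087
```

```bash
python3 - <<'E'
from h import *
p=ww(-.038,.205);go(p[0],p[1],.023,-6.4)
s=r.read_state();print(s['time'],s['ee_pos'],s['joint_positions'].round(2),s['ft_force'])
cv2.imwrite("pics/side1.png",r.camera("side")[:,:,::-1])
E
```

```text
move [ 3.384e+01 -1.000e-02 -2.200e-01] twist -0.07 curyaw -6.7
1.7333 [0.48678931 0.04341672 0.36142421] [-0.67 -0.03  0.48  1.63  0.02  1.55 -0.31] [-0.36707103  2.0373731  -0.31703794]
```

View pics/side1.png

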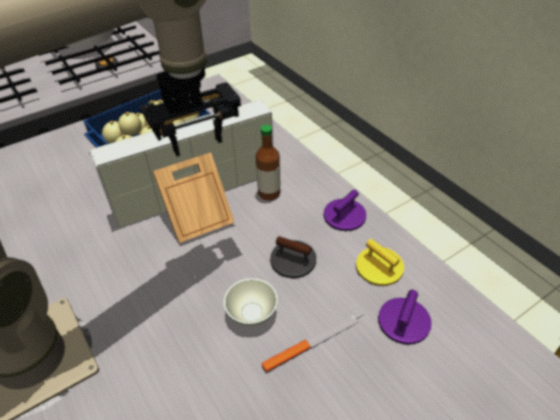

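```bash
python3 - <<'E'
from h import *
for n,uv in(('scene',(250,184)),('side',(251,312))):
    p=plane(cal(n),uv,0.003);print(p,wl(p))
E
```

```text
[ 0.46052251 -0.18075292  0.003     ] [-0.03889458  0.43282242]
[ 0.45955575 -0.17551245  0.003     ] [-0.0404416   0.42772303]
```

Call:
drive_tool(motion=[[4,0,0,0],[8,0,0,0],[12,0,0,0],[16,0,0,0],[20,0,0,0],[24,0,0,0],[28,0,0,0],[31,0,0,0],[32.5,0,0,0],[33.4,0,0,0],[33.8,0,0,0],[33.8,0,0,0],[33.8,0,0,0]])

```text
time: 2.87
ee_pos: [0.4871, 0.0466, 0.0245]
eef_rot: [0.528, 0.471, -0.527, 0.471]
ft_force: [1.2, 0.8, -0.1]
width: 0.0869
```

Call:
drive_tool(motion=[[0,0,-1.5,0],[0,0,-3,0],[0,0,-4,0],[0,0,-4.4,0],[0,0,-4.8,0],[0,0,-5.2,0],[0,0,-5.6,0],[0,0,-6,0],[0,0,-6.4,0],[0,0,-6.8,0],[0,0,-7.2,0],[0,0,-7.2,0],[0,0,-7.2,0]])

```text
time: 3.95
ee_pos: [0.4944, 0.1173, 0.0236]
eef_rot: [-0.527, -0.471, 0.527, -0.471]
ft_force: [0.8, -3.7, -1.9]
width: 0.0871
```

```bash
python3 - <<'E'
from h import *
s=r.read_state();print(s['time'],s['ee_pos'],wl(s['ee_pos']),s['ft_force'])
for n in ("side","scene"):
  cv2.imwrite(f"pics/{n}2.png",r.camera(n)[:,:,::-1])
E
```

```text
3.95 [0.49442472 0.11734207 0.02362316] [-0.03855815  0.13280598] [ 0.75672275 -3.71681718 -1.87229712]
```

View pics/side2.png

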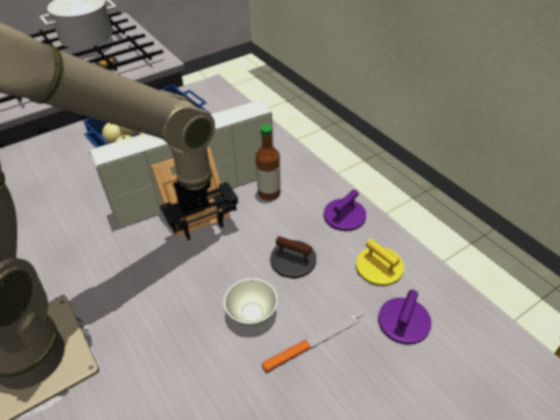

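View pics/scene2.png

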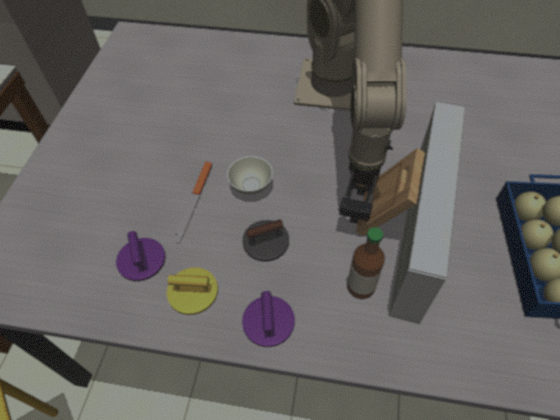

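Call:
drive_tool(motion=[[0,0,-0.4,0],[0,0,-0.8,0],[0,0,-1.2,0],[0,0,-1.6,0],[0,0,-1.7,0],[0,0,-1.7,0],[0,0,-1.7,0]])

```text
time: 4.63
ee_pos: [0.4967, 0.135, 0.0238]
eef_rot: [0.528, 0.471, -0.527, 0.471]
ft_force: [-0.7, 0.1, -0.2]
width: 0.0869
```

```bash
python3 - <<'E'
from h import *
s=r.read_state();print(s['time'],s['ee_pos'],wl(s['ee_pos']),s['ft_force'])
for n in ("side","scene"):
  im=r.camera(n)[:,:,::-1]
  cv2.imwrite(f"pics/{n}3.png",cv2.resize(im[95:325,330:480] if n=="scene" else im[95:255,85:305],None,fx=2.6,fy=2.6,interpolation=cv2.INTER_CUBIC))
E
```

```text
4.6333 [0.4967134  0.13501002 0.02377639] [-0.03826065  0.11499289] [-0.74680843  0.07974576 -0.2120148 ]
```

View pics/scene3.png

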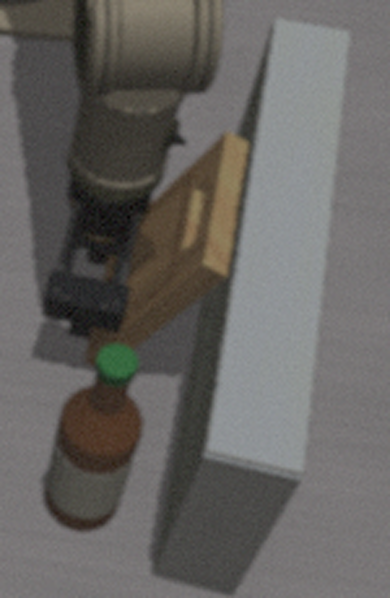

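View pics/side3.png

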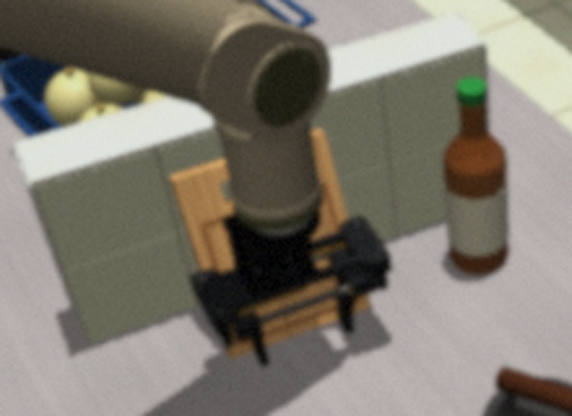

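Call:
drive_tool(motion=[[0,0,1,0],[0,0,3,0],[0,0,6,0],[-4,0,9,0],[-8,0,12,0],[-12,0,15,0],[-14,0,18,0],[-14,0,20,0],[-14,0,20,0],[-14,0,20,0]])

```text
time: 5.57
ee_pos: [0.4741, -0.0666, 0.1646]
eef_rot: [0.529, 0.47, -0.527, 0.47]
ft_force: [0.0, 1.8, -0.4]
width: 0.087
```

```bash
python3 - <<'E'
from h import *
s=r.read_state();print(s['time'],s['ee_pos'],s['ft_force'])
for n in ("side","scene"):
  im=r.camera(n)[:,:,::-1]
  cv2.imwrite(f"pics/{n}4.png",cv2.resize(im[95:325,330:480],None,fx=2.6,fy=2.6,interpolation=cv2.INTER_CUBIC) if n=="scene" else cv2.resize(im[95:255,85:305],None,fx=3.6,fy=3.6,interpolation=cv2.INTER_CUBIC))
E
```

```text
5.5667 [ 0.47414306 -0.06656482  0.1645987 ] [ 0.02762844  1.83738367 -0.38216177]
```

View pics/scene4.png

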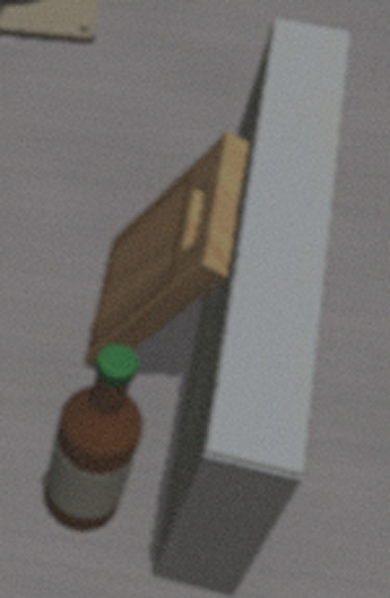

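View pics/side4.png

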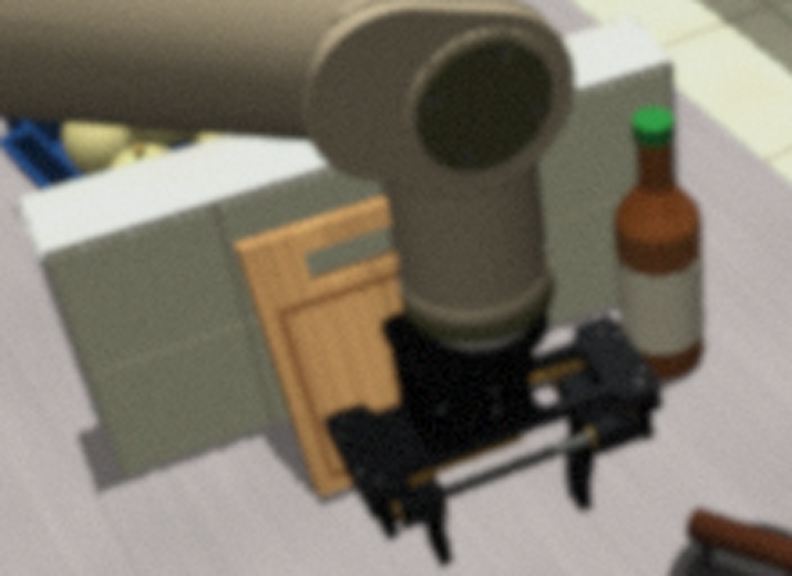

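```bash
python3 - <<'E'
from h import *
cs,ci=cal('scene'),cal('side')
S=lambda x,y:(330+x/2.6,95+y/2.6)
I=lambda x,y:(85+x/3.6,95+y/3.6)
f,e=tri(cs,S(112,240),ci,I(320,497));h,g=tri(cs,S(225,135),ci,I(236,243))
print(f,e,wl(f),h,g,wl(h),np.degrees(np.arctan2(wl(f)[1]-wl(h)[1],h[2]-f[2])))
f2=plane(cs,S(90,355),.010);print('foot2',wl(f2))
h2=plane(cs,S(203,263),h[2]);print('h2',wl(h2))
go(.6347,-.1019,.12,29.4)
E
```

```text
[0.42077899 0.15748952 0.00530353] 0.0016687641874920801 [-0.11623342  0.1011506 ] [0.43142387 0.23736634 0.19150521] 0.009407908559232302 [-0.11459255  0.02058431] 23.397313314115557
foot2 [0.03732424 0.09787821]
h2 [0.04395339 0.02389823]
move [ 4.32 16.42  1.95] twist -7.17 curyaw -6.5
```

Call:
drive_tool(motion=[[0,3.5,0.5,-1.4],[0,7,1,-2.8],[0,10.5,1.4,-4.2],[0,14,1.7,-5.6],[0,16.4,1.95,-7],[2,16.4,1.95,-7.2],[4.3,16.4,1.95,-7.2],[4.3,16.4,1.95,-7.2],[4.3,16.4,1.95,-7.2],[4.3,16.4,1.95,-7.2]])

```text
time: 6.5
ee_pos: [0.6349, -0.1016, 0.1211]
eef_rot: [0.356, 0.611, -0.356, 0.611]
ft_force: [0.5, -0.1, 0.0]
width: 0.087
```

```bash
python3 - <<'E'
from h import *
s=r.read_state();print(s['time'],s['ee_pos'],s['joint_positions'].round(2))
go(.6347,-.1019,.060,29.4)
for n in ("side","wrist"):
  im=r.camera(n)[:,:,::-1]
  cv2.imwrite(f"pics/{n}5.png",im)
E
```

```text
6.5 [ 0.63487594 -0.10155773  0.12110768] [-0.3   0.49  0.51  1.58 -0.26  1.14  0.79]
move [ 6.11 -0.03  0.02] twist 0.04 curyaw 29.6
```

View pics/side5.png

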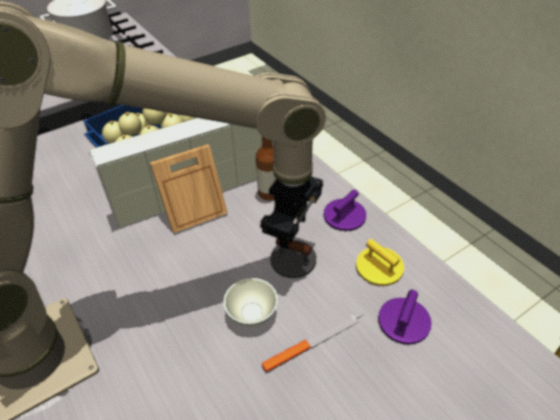

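View pics/wrist5.png

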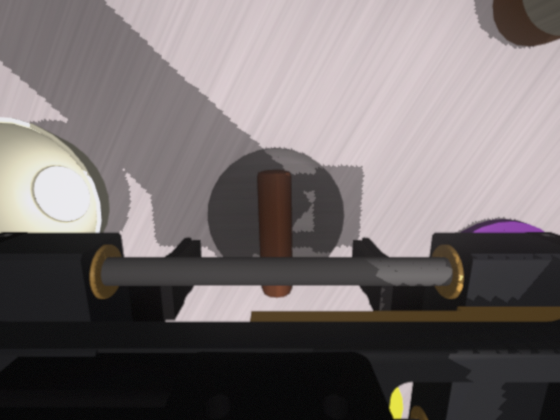

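Call:
drive_tool(motion=[[2,0,0,0],[4,0,0,0],[5.5,0,0,0],[6.1,0,0,0],[6.1,0,0,0],[6.1,0,0,0]])

```text
time: 7.1
ee_pos: [0.6352, -0.1023, 0.0607]
eef_rot: [0.356, 0.611, -0.356, 0.611]
ft_force: [0.1, -0.4, -0.0]
width: 0.087
```

Call:
drive_tool(motion=[[0,0,0,0],[0,0,0,0],[0,0,0,0],[0,0,0,0],[0,0,0,0],[0,0,0,0],[0,0,0,0],[0,0,0,0],[0,0,0,0],[0,0,0,0]], grip=255, force=40)

```text
time: 7.93
ee_pos: [0.6347, -0.1022, 0.0595]
eef_rot: [0.356, 0.611, -0.356, 0.611]
ft_force: [-0.4, 0.8, 0.3]
width: 0.0282
```

Call:
drive_tool(motion=[[-1,0,0,0],[-2,0,0,0],[-3,0,0,0],[-3.5,0,0,0],[-3.5,0,0,0],[-3.5,0,0,0]])

```text
time: 8.43
ee_pos: [0.6347, -0.1021, 0.0947]
eef_rot: [0.356, 0.611, -0.356, 0.611]
ft_force: [0.4, 0.3, -8.3]
width: 0.0232
```

```bash
python3 - <<'E'
from h import *
s=r.read_state();print(s['time'],s['ee_pos'],s['ft_force'],s['torque'],s['width'])
p=ww(-.039,.185);print(p);go(p[0],p[1],.095,-6.4)
for n in ("side","wrist"):
  im=r.camera(n)[:,:,::-1]
  cv2.imwrite(f"pics/{n}6.png",im)
E
```

```text
8.4333 [ 0.63470193 -0.10214282  0.09473495] [ 0.37347139  0.33904167 -8.30079449] [-0.02958385  0.07769159 -0.00907179] 0.023220022749147563
[0.48814582 0.06552521]
move [ -0.03  -4.48 -21.81] twist 7.19 curyaw 29.5
```

View pics/side6.png

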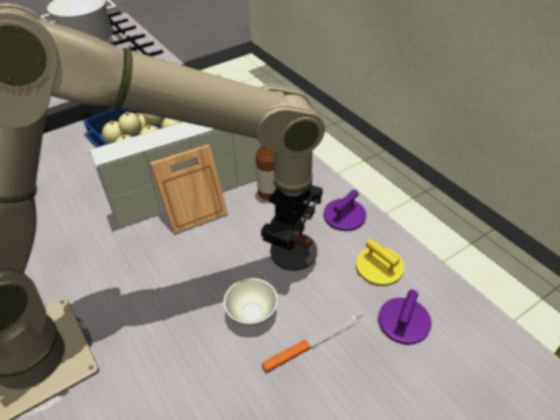

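View pics/wrist6.png

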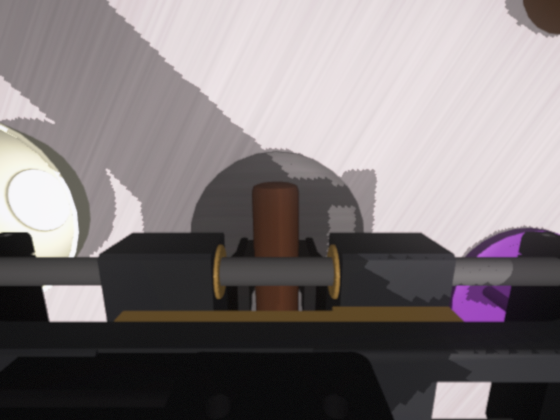

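Call:
drive_tool(motion=[[0,-0.4,-2,0.6],[0,-0.8,-4,1.3],[0,-1.2,-6,2],[0,-1.6,-8,2.6],[0,-2,-10,3.3],[0,-2.4,-12,4],[0,-2.8,-14,4.6],[0,-3.2,-16,5.3],[0,-3.6,-18,6],[0,-4,-20,6.6],[0,-4.3,-21,7],[0,-4.5,-21.8,7.2],[0,-4.5,-21.8,7.2],[0,-4.5,-21.8,7.2],[0,-4.5,-21.8,7.2]])

```text
time: 9.78
ee_pos: [0.4885, 0.0646, 0.0946]
eef_rot: [0.527, 0.471, -0.527, 0.471]
ft_force: [1.2, -0.1, -8.7]
width: 0.0229
```

```bash
python3 - <<'E'
from h import *
s=r.read_state();print(s['time'],s['ee_pos'],wl(s['ee_pos']),s['ft_force'])
p=ww(-.039,.185);go(p[0],p[1],.0595,-6.4)
for n in ("side","scene"):
  im=r.camera(n)[:,:,::-1]
  cv2.imwrite(f"pics/{n}7.png",im)
E
```

```text
9.7833 [0.48849569 0.06458987 0.09457565] [-0.03854767  0.18589032] [ 1.16082019 -0.090649   -8.66570658]
move [ 3.51 -0.05 -0.09] twist -0.01 curyaw -6.5
```

View pics/side7.png

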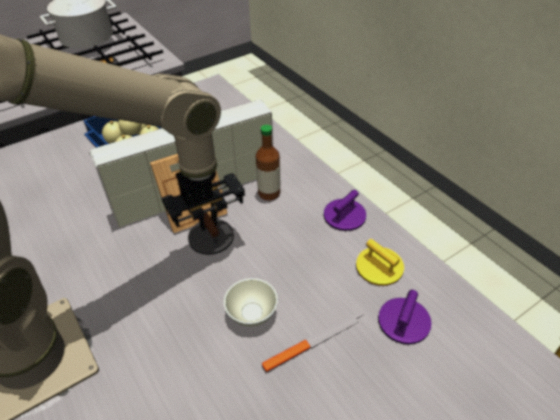

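View pics/scene7.png

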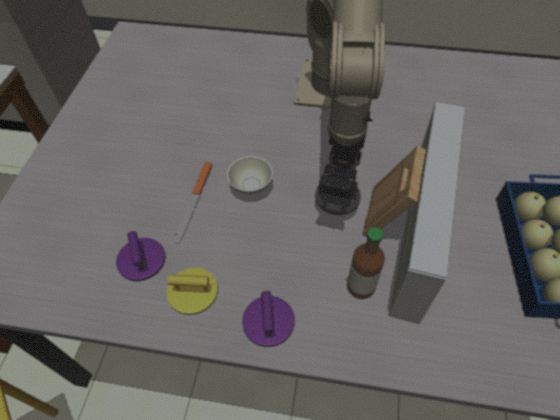

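Call:
drive_tool(motion=[[1,0,0,0],[2,0,0,0],[2.7,0,0,0],[3.1,0,0,0],[3.3,0,0,0],[3.4,0,0,0],[3.5,0,0,0],[3.5,0,0,0],[3.5,0,0,0]])

```text
time: 10.63
ee_pos: [0.4876, 0.0654, 0.062]
eef_rot: [-0.527, -0.472, 0.528, -0.47]
ft_force: [-23.3, -2.9, 49.2]
width: 0.0228
```

```bash
python3 - <<'E'
from h import *
s=r.read_state();print(s['time'],s['ee_pos'],wl(s['ee_pos']),s['ft_force'],s['torque'])
p=ww(-.039,.150);go(p[0],p[1],.0595,-6.4)
E
```

```text
10.6333 [0.4875797  0.06535396 0.06197775] [-0.0395434   0.18523351] [-23.27393955  -2.87843032  49.21363263] [-0.69310182  5.64993323  0.19151748]
move [ 0.25  0.05 -3.52] twist -0.02 curyaw -6.5
```

Call:
drive_tool(motion=[[-0.2,0,0,0],[-0.3,0,0,0],[-0.3,0,0,0],[-0.3,0,0,0]])

```text
time: 10.97
ee_pos: [0.4883, 0.0652, 0.0623]
eef_rot: [0.527, 0.471, -0.527, 0.471]
ft_force: [-0.4, -0.1, -3.4]
width: 0.0232
```

```bash
python3 - <<'E'
from h import *
s=r.read_state();print(s['time'],s['ee_pos'],wl(s['ee_pos']),s['ft_force'],s['torque'])
for n,(x0,y0,x1,y1) in (("side",(140,130,290,290)),("scene",(300,120,440,260))):
  im=r.camera(n)[:,:,::-1]
  cv2.imwrite(f"pics/{n}8.png",cv2.resize(im[y0:y1,x0:x1],None,fx=3.6,fy=3.6,interpolation=cv2.INTER_CUBIC))
cv2.imwrite("pics/wrist8.png",r.camera("wrist")[:,:,::-1])
E
```

```text
10.9667 [0.48829162 0.06518812 0.06230422] [-0.0388174   0.18531866] [-0.36995938 -0.14303097 -3.42210968] [-0.06152706  0.29981655 -0.01562027]
```

View pics/side8.png

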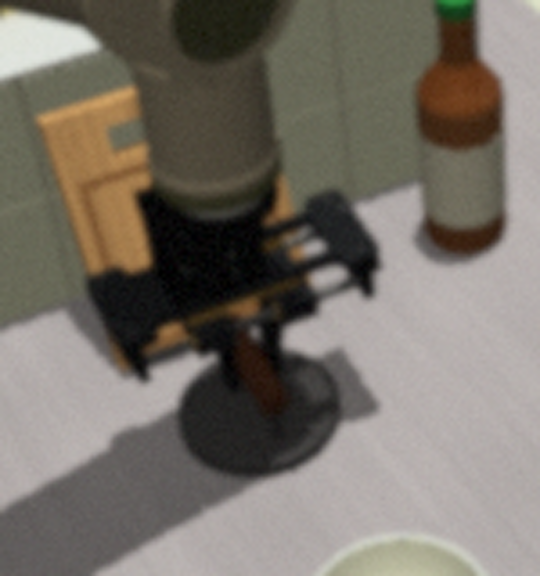

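View pics/scene8.png

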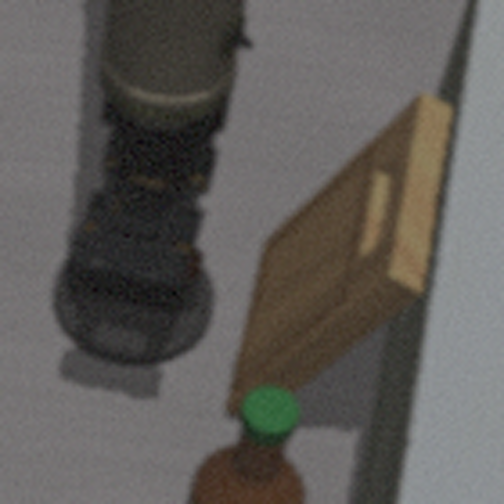

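View pics/wrist8.png

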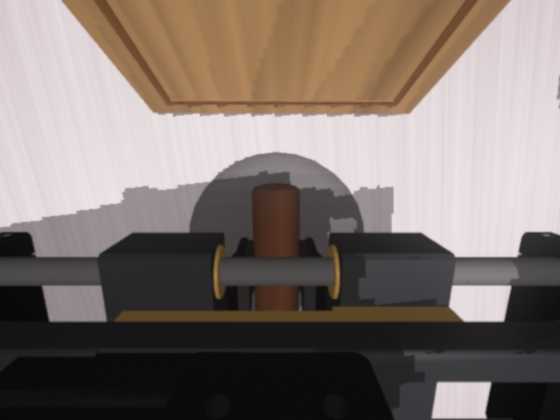

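Call:
drive_tool(motion=[[0,0,-0.3,0],[0,0,-0.6,0],[0,0,-0.9,0],[0,0,-1.2,0],[0,0,-1.5,0],[0,0,-1.8,0],[0,0,-2.1,0],[0,0,-2.4,0],[0,0,-2.7,0],[0,0,-3,0],[0,0,-3.3,0],[0,0,-3.5,0],[0,0,-3.5,0],[0,0,-3.5,0]])

```text
time: 12.28
ee_pos: [0.4924, 0.0984, 0.0628]
eef_rot: [-0.527, -0.47, 0.528, -0.471]
ft_force: [-0.9, -9.8, -0.0]
width: 0.023
```

```bash
python3 - <<'E'
from h import *
s=r.read_state();print(s['time'],s['ee_pos'],wl(s['ee_pos']),s['ft_force'],s['torque'])
for n,(x0,y0,x1,y1) in (("side",(140,130,290,290)),("scene",(300,120,440,260))):
  im=r.camera(n)[:,:,::-1]
  cv2.imwrite(f"pics/{n}9.png",cv2.resize(im[y0:y1,x0:x1],None,fx=3.6,fy=3.6,interpolation=cv2.INTER_CUBIC))
cv2.imwrite("pics/wrist9.png",r.camera("wrist")[:,:,::-1])
E
```

```text
12.2833 [0.49238181 0.09837491 0.06282657] [-0.03846606  0.15188262] [-0.88302609 -9.77953069 -0.03350847] [-2.07759041  0.37718812  0.05831719]
```

View pics/scene9.png

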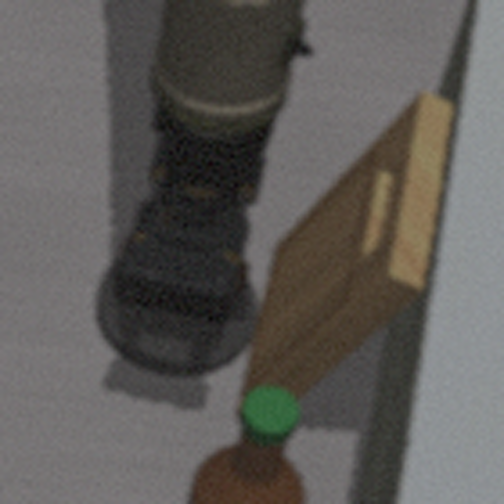

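View pics/wrist9.png

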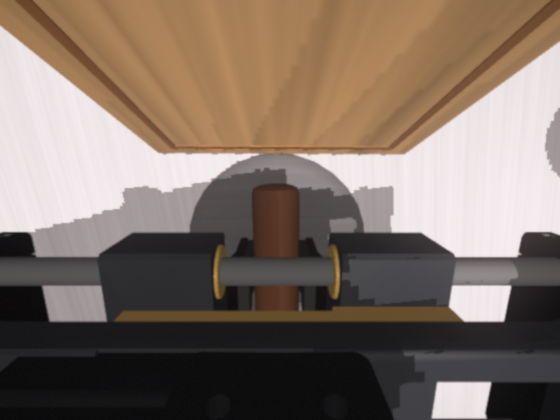

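Call:
drive_tool(motion=[[0,0,-0.2,0],[0,0,-0.4,0],[0,0,-0.6,0],[0,0,-0.8,0],[0,0,-1.0,0],[0,0,-1.2,0],[0,0,-1.4,0],[0,0,-1.5,0],[0,0,-1.5,0],[0,0,-1.5,0]])

```text
time: 13.27
ee_pos: [0.4942, 0.1133, 0.0628]
eef_rot: [-0.527, -0.47, 0.528, -0.471]
ft_force: [0.4, -8.5, 0.8]
width: 0.0231
```

```bash
python3 - <<'E'
from h import *
s=r.read_state();print(s['time'],s['ee_pos'],wl(s['ee_pos']),s['ft_force'],s['torque'])
for n,(x0,y0,x1,y1) in (("side",(140,130,290,290)),("scene",(300,120,440,260))):
  im=r.camera(n)[:,:,::-1]
  cv2.imwrite(f"pics/{n}10.png",cv2.resize(im[y0:y1,x0:x1],None,fx=3.6,fy=3.6,interpolation=cv2.INTER_CUBIC))
cv2.imwrite("pics/wrist10.png",r.camera("wrist")[:,:,::-1])
E
```

```text
13.2667 [0.49415949 0.11333923 0.06283092] [-0.03837384  0.13681335] [ 0.38867596 -8.48959528  0.83957575] [-2.05940985  0.28728439  0.04761767]
```

View pics/scene10.png

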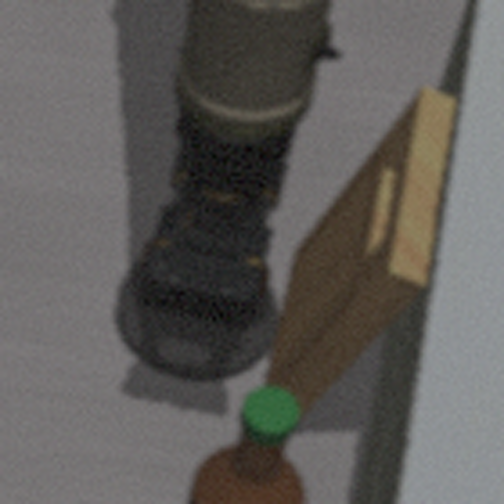

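View pics/side10.png

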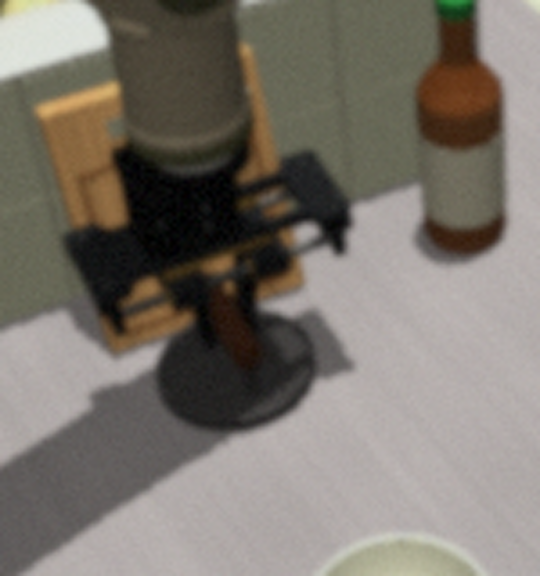

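View pics/wrist10.png

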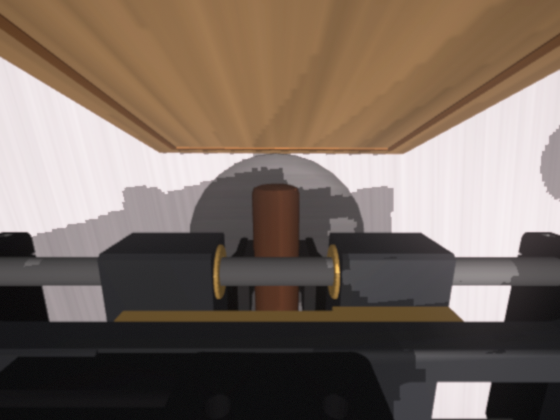

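```bash
python3 - <<'E'
from h import *
cs,ci=cal('scene'),cal('side')
S=lambda x,y:(300+x/3.6,120+y/3.6)
I=lambda x,y:(140+x/3.6,130+y/3.6)
f,e=tri(cs,S(296,256),ci,I(117,350));h,g=tri(cs,S(422,91),ci,I(39,110))
print(f,e,wl(f),h,g,wl(h),np.degrees(np.arctan2(wl(f)[1]-wl(h)[1],h[2]-f[2])))
h2=plane(cs,S(393,272),h[2]);print('h2',wl(h2))
E
```

```text
[0.42793982 0.18301834 0.00212873] 0.0010827340210297835 [-0.11197389  0.07498088] [0.43288286 0.2370914  0.19788662] 0.008128799787256365 [-0.11311196  0.02069428] 15.49949257521142
h2 [0.04695968 0.02246449]
```

Call:
drive_tool(motion=[[0,0,0,0],[0,0,0,0],[0,0,0,0],[0,0,0,0],[0,0,0,0],[0,0,0,0],[0,0,0,0],[0,0,0,0]], grip=0)

```text
time: 14.08
ee_pos: [0.4937, 0.115, 0.0626]
eef_rot: [0.527, 0.471, -0.527, 0.471]
ft_force: [0.1, 0.5, -0.7]
width: 0.0683
```

Call:
drive_tool(motion=[[-1,0,0,0],[-3,0,0,0],[-6,0,0,0],[-9,0,1,0],[-12,0,3,0],[-16,0,6,0],[-20,0,9,0],[-22,0,12,0],[-22,0,16,0],[-22,0,20,0],[-22,-4,23,0],[-22,-8,25,0],[-22,-12,25,0],[-22,-16,25,0],[-22,-20,25,0],[-22,-20,25,0],[-22,-20,25,0]])

```text
time: 15.5
ee_pos: [0.2776, -0.1135, 0.2852]
eef_rot: [0.529, 0.47, -0.526, 0.472]
ft_force: [0.2, 0.5, 1.3]
width: 0.0871
```

```bash
python3 - <<'E'
from h import *
s=r.read_state();print(s['time'],s['ee_pos'],s['ft_force'])
for n,(x0,y0,x1,y1) in (("side",(140,110,290,270)),("scene",(300,120,440,260))):
  im=r.camera(n)[:,:,::-1]
  cv2.imwrite(f"pics/{n}11f.png",im)
  cv2.imwrite(f"pics/{n}11.png",cv2.resize(im[y0:y1,x0:x1],None,fx=3.6,fy=3.6,interpolation=cv2.INTER_CUBIC))
E
```

```text
15.5 [ 0.27760057 -0.11346986  0.2852301 ] [0.22002104 0.45016052 1.3201756 ]
```

View pics/scene11.png

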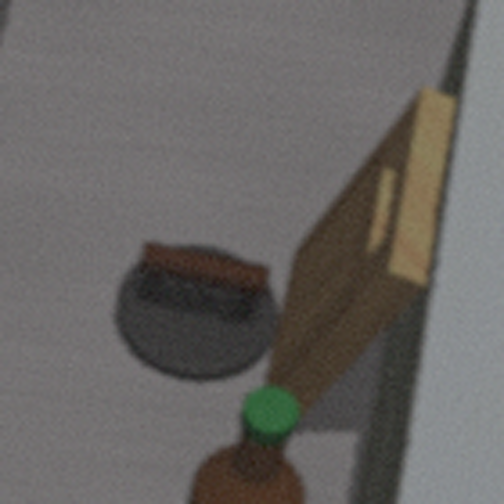

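View pics/side11.png

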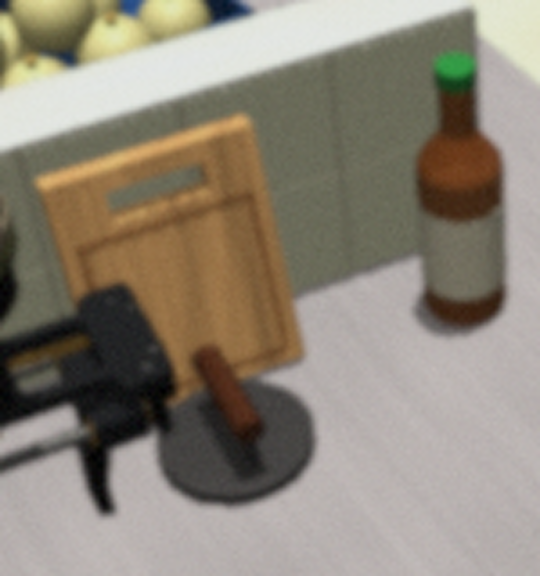

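View pics/side11f.png

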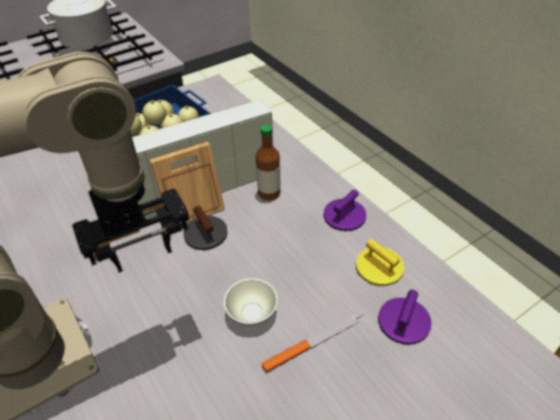

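```bash
python3 - <<'E'
from h import *
cs,ci=cal('scene'),cal('side')
S=lambda x,y:(300+x/3.6,120+y/3.6)
I=lambda x,y:(140+x/3.6,110+y/3.6)
a,e=tri(cs,S(148,254),ci,I(250,428));b,e2=tri(cs,S(265,277),ci,I(206,357));m=(a+b)/2
print('handle',a,e,b,e2,m,wl(m))
h,g=tri(cs,S(422,91),ci,I(39,182));k,g2=tri(cs,S(393,272),ci,I(249,118))
print('heads',h,g,wl(h),k,g2,wl(k))
# foot: right corner from side, left corner from scene, height ~6mm
f1=plane(cs,S(296,256),.006);f2=plane(ci,I(301,356),.006);fm=(f1+f2)/2
print('foot',wl(f1),wl(f2),wl(fm),'dist',np.linalg.norm((fm-m)[:2]), 'plate', )
E
```

```text
handle [0.48876798 0.07043684 0.05720961] 0.0016438259878615944 [0.49678242 0.15445818 0.05712385] 0.001953523642149432 [0.4927752  0.11244751 0.05716673] [-0.03964967  0.13785436]
heads [0.43288286 0.2370914  0.19788662] 0.008128799787256365 [-0.11311196  0.02069428] [0.5901406  0.21877208 0.19800807] 0.0035739661935199436 [0.04520805 0.0213035 ]
foot [-0.10822628  0.0754311 ] [0.03937594 0.08046823] [-0.03442517  0.07794967] dist 0.06013208520243872 plate
```

```bash
python3 - <<'E'
from bench import r
print(r.close_job())
E
```

```text
the job is handed in; nothing more can be done
None
```

I pushed the board's foot in with the open fingers to about 24°. I then took the press by its handle, set it down in front of the foot, and slid it in until the board stood at about 15–16°. After that I let go, moved the arm clear, and handed the job in at about 15.6 s of the 66 s allowed.

**Last checks, after release:**

| Check | Measured | Allowed |
|---|---|---|
| Board lean | about 16° | 8–23° |
| Square to the wall, from the head corners | within about 0.5° | 7° |
| Head | at the tiles, within measuring error | within 12 mm |
| Press to middle of the foot | about 60 mm | 68 mm |
| Handle height | 57 mm, level | 53–63 mm |

In the last side view, the bowl, oil bottle and knife look where they were at the start.

**What disagreed:**
- **Touchdown:** the first touchdown of the press was firmer than intended. The wrist read about 49 N up and 23 N sideways, probably because the handle had slipped 2–3 mm in the grip. I raised the arm 3 mm straight away.
- **Foot corners:** the two front foot corners, each taken from a single view, differ by about 5 mm in distance from the wall (about 2°). I put this down to pixel error. The head corners are square.

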